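# Load the sample dryer and set its fan to speed four

### The job

Load the sample dryer: slide the rack of vials through the spring flap into the bay, keeping it upright, until it is fully home against the end stop and the flap has sprung up again behind it. Then turn the fan selector knob to speed four, that is four clicks clockwise from its off stop (it may have been left on a lower speed), and leave it resting in that click. Leave the box, the bottle and the case around the dryer where they are.

Things in the scene. Friction and masses are not known exactly. Their poses are not given: they have to be found in the camera images.
- dryer: Fixed bench-top sample dryer, cream casing. Origin on the bench; casing x -115..135, y -225..170 mm about it, z up. Deck 45 mm above the bench along its -x side; loading apron y -222..-32. Bay: open-topped channel along y from -28 to 142 mm, 74 mm wide, centred on x = -50; walls 77 mm above the bench. Racks go in along +y. Beside it the fan box, x -8..135, y -28..170, top at 100 mm.
- bay_mouth (a point): Deck point at the bay's mouth on the channel's centre line, at the flap's hinge (dryer frame -50, -28, 45 mm); axes as the dryer's. Flared guide plates on both sides widen the mouth: they start 27 mm before this point, where the passage is 19 mm wider on each side.
- bay_end (a point): Point on the deck at the foot of the end stop's inner face, on the channel's centre line (dryer frame -50, 142, 45 mm); axes as the dryer's.
- flap (a joint): Steel spring flap across the bay's mouth, 68 mm wide, 3 mm thick, hinged at the deck; upright it stands 27 mm above the deck. 0 = upright (shut); grows as it folds inwards (+y) and down, flat in a recess of the deck at 1.5 rad, reaching 31 mm past the hinge. A light spring (0.5 to 1.5 N at its edge) brings it up again once the rack's rear end has passed.
- rack: White rack with eight blue-capped vials, one rigid load of 0.35 to 0.7 kg: 68 mm wide (its x), 132 mm long (its y), 50 mm high, flat end panels; 2 rows of 4 vials, caps up to 84 mm. Origin: centre of its underside. Stands on the loading apron, its y axis roughly along the dryer's +y. Home, its origin is 66 mm short of bay_end and its rear end is 38 mm past the flap's hinge.
- rack_rear (a point): Middle of the rack's rear end panel (its -y end), 35 mm above its underside; the place to push.
- selector (a joint): Fan selector: black pointer knob, vertical axis, on top of the fan box. 0 = off stop; grows clockwise seen from above; 30 degrees (0.5236 rad) a click, speeds 1 to 6, end stop at 3.142 rad; speed four is 2.094 rad. Dial marks: a bar for off, then six growing dots. Firm clicks: 0.12 N m to leave one; past half way it snaps to the next by itself. Starts between off and speed two.
- selector_axis (a point): On the selector's axis at the top of its grip, 143 mm above the bench (dryer frame 62, 30 mm).
- selector_nose (a point): Tip of the selector's pointer nose, 44 mm from the axis, 129 mm above the bench. The grip bar (115 to 143 mm above the bench) stands on a disc of 26 mm radius: a wide part 18 mm thick, from 22 mm on the nose's side of the axis to 28 mm on the other, and the nose 10 mm thick with a white line on top. At off the nose points to the dryer's -x, at speed three to its +y.
- tip_box: Bystander: blue box with pale lid, 84 x 122 x 77 mm, origin under its centre.
- reagent: Bystander: glass bottle with blue cap, 80 mm across, 165 mm high, origin under its centre.
- slide_case: Bystander: flat violet case, 90 x 130 x 36 mm, origin under its centre.

How it is judged:
By the outcome, as a careful person would: the job done as asked, in the order asked, and still so for the second after the job is handed in, with the robot touching nothing.
It also fails if it takes over 59 s, if anything falls off the work surface, if the arm or the gripper's body presses on something with over 40 N, if the wrist force passes 120 N, or if a joint passes its speed limit or range.

### The arm

A 6-joint arm with a two-finger parallel gripper is mounted at the origin on the work surface. World frame = base frame: x ahead of the robot, y to its left, z up, the work surface at z = 0. Lengths are in m, angles in rad, forces in N, time in s.
With the tool pointing down it reaches from about 0.375 to 0.9 m from the base axis. Payload 3.1 kg.
Tool frame: the origin (TCP) lies midway between the tips of the shut fingers; the grasp point (between the pads) lies 19 mm behind it; x points along the fingers, z is the direction in which the jaws open and shut, and the axes are right-handed (so a half turn about x gives the same grasp; the last joint's range is limited). The gripper opens to 85 mm and grips with 20 to 120 N. Pads are 22 mm wide; open, the fingers measure 114 mm over their backs; the gripper's body (76 mm by 85 mm) begins 54 mm behind the grasp point. The pads swing forward as they close: fully open they stand 13 mm farther back than shut.
Start: joints at [-1.454, 0.527, 1.433, -0, 1.181, -0.178], TCP at [0.182, -0.598, 0.202] pointing down, gripper open.
Joint ranges: [-3.08, 3.08], [-0.75, 2.2], [0.22, 2.44], [-1.43, 4.57], [0, 2.65], [-2.85, 2.85]. Speed limits (rad/s): [2.79, 2.79, 3.14, 3.14, 3.14, 3.14].

### API

Orientations are given as a unit quaternion [x, y, z, w].
In Python, from station import telemetry, optics, manip gives the robot as it stands.
- The arm moves only by the tool step_arm, never from a script. Its argument "commands" is a list of rows, each a list of 4 numbers: the shift along the tool's x, y, z in m, then the turn about the tool's x in rad. A call has 1 to 8 rows; each row is the pose to reach, as a shift and turn from the pose measured when the call began, along the tool's axes at that moment; what a row does not reach only later rows make up. A row lasts 1/12 s, in which the tool goes at most 41.7 mm and 7.16 degrees, less where a joint would pass 70% of its speed; a pose out of reach is approached as far as the arm can. A call with a gripper value outside its range is refused whole. "jaw" is the finger opening in m, from 0 to 0.0854, set as the call begins (left out, the last holds). The fingers move at their own pace and stop on an object; "grip_force" is the grip in N (left out, the last holds). Time passes only in rows, so rows that repeat a pose let the fingers close. It gives the time, the measured TCP pose, the force and the opening at its end, in the units of the state.
- telemetry.sense(): the state, without advancing time (a new reading comes with each control period).
- optics.snapshot(name): name is "side" or "top"; returns the picture (480x640x3 uint8, red, green, blue); there is no depth.
- optics.camera_params(name): a dict with "mtx" (3x3 intrinsics, pixels), "origin" and "attitude" of the camera in the world. Camera axes: x right, y down, z forward; pixel columns grow to the right and rows downward; lengths in m; the calibration is good to about 2 mm. A picture is of the moment at which its call begins. camera_params takes no time and is no camera call.
- manip.sign_off(): hands the job in, once; it reports no verdict.
The state is a dict: "t": time; "q": joint angles; "qd": joint speeds; "tau": joint torques, N m; "tcp_pos": TCP position; "tool_rot": TCP orientation; "force": force on the tool from outside, world axes, zero at the start; "ft_torque": the same for the moment, N m; "finger_gap": opening from 0.0 (shut) to 1.0 (fully open).
Only numpy, scipy, OpenCV 4.12 (cv2) and the standard library are available. Lean on these libraries where they do the work, as an engineer would, in place of code of your own. Each camera call takes 0.05 s, during which the arm holds its last target.

## Working session

There is one attempt and no reset: what is moved stays moved. The work goes in short steps, Python scripts to look and compute and a tool call to move; the robot and the scene stay as the last step left them, time stands still between calls to the robot, and variables do not carry over. Pictures are saved under pics/ and viewed, and the job is handed in when it is done.

Besides the shell and the picture viewer there is one more tool, called as a command line: name --pt "numbers of a row" for each row, then --argument value for the rest. step_arm: Moves the arm, as the interface text tells. Its arguments: {"type":"object","properties":{"commands":{"type":"array","items":{"type":"array","items":{"type":"number"}}},"jaw":{"type":"number"},"grip_force":{"type":"number"}},"required":["commands"]}

```bash
mkdir -p pics; ls; python3 - <<'E'
from station import telemetry, optics, manip
import cv2
s=telemetry.sense();print(s)
for n in("side","top"):
    p=optics.camera_params(n);print(n,p)
    cv2.imwrite(f"pics/{n}0.png",optics.snapshot(n)[:,:,::-1])
E
```

```text
pics
{'t': 0.0, 'q': array([-1.45351086e+00,  5.28504082e-01,  1.43390207e+00, -4.34399628e-06,
        1.18138378e+00, -1.78499355e-01]), 'qd': array([-0.00055335,  0.00140859,  0.00159406, -0.00119878, -0.00031402,
       -0.00125134]), 'tau': array([-2.84934198e-03, -4.42363608e+01, -1.78025419e+01, -4.09099002e-04,
        8.43974616e-03, -8.47485495e-06]), 'tcp_pos': array([ 0.18211656, -0.59706591,  0.20071046]), 'tool_rot': array([ 0.42142915,  0.56875215, -0.42029936,  0.56768558]), 'force': array([1.31474775, 0.64092206, 0.18796867]), 'ft_torque': array([-0.02318453, -0.03339106, -0.0144124 ]), 'finger_gap': 1.0029983533834412}
side {'mtx': array([[595.93866875,   0.        , 323.62199244],
       [  0.        , 595.93866875, 219.23437826],
       [  0.        ,   0.        ,   1.        ]]), 'origin': array([-0.00432171,  1.06456032,  0.77118608]), 'attitude': array([-0.21330547,  0.83400004, -0.49621792,  0.11274964])}
top {'mtx': array([[613.1286695 ,   0.        , 314.54487007],
       [  0.        , 613.1286695 , 245.27729674],
       [  0.        ,   0.        ,   1.        ]]), 'origin': array([0.22062175, 0.02162873, 1.82636513]), 'attitude': array([-0.69925983,  0.70921623, -0.05973812,  0.06692827])}
```

View pics/side0.png

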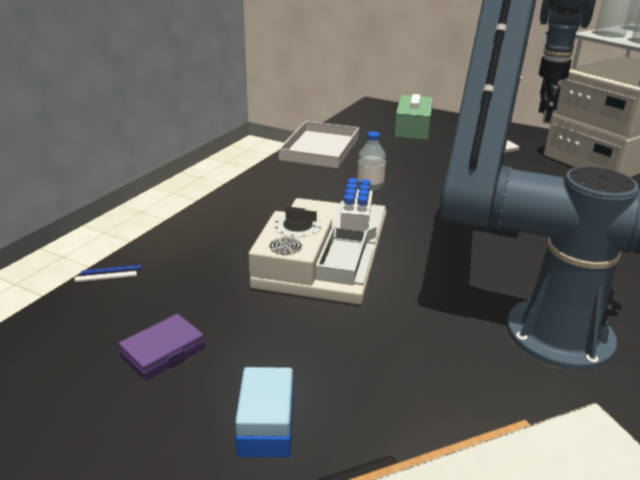

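View pics/top0.png

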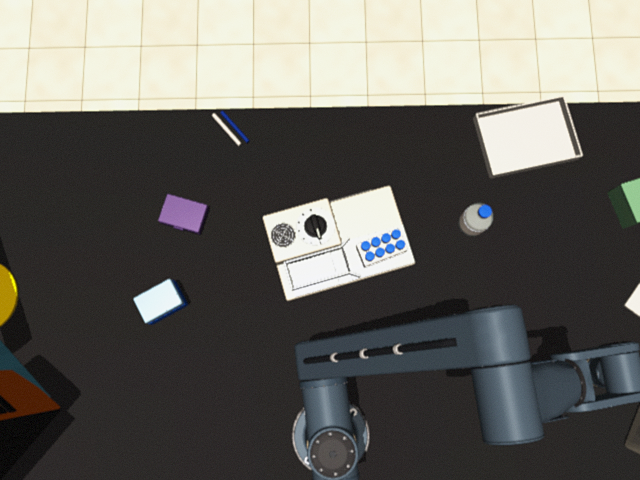

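The side view shows the dryer at about (320,250), with the rack at (357,205) short of the bay. In the top view the dryer spans (263..415, 187..300), the rack is at (383,245) and the knob at (315,225). The bottle is near the rack's -y end at (477,219). I'll enlarge both for measurement.

```bash
python3 - <<'E'
import cv2
a=cv2.imread("pics/top0.png")[175:310,250:430]; cv2.imwrite("pics/tz0.png",cv2.resize(a,None,fx=4.4,fy=4.4,interpolation=cv2.INTER_CUBIC))
a=cv2.imread("pics/side0.png")[170:305,240:400]; cv2.imwrite("pics/sz0.png",cv2.resize(a,None,fx=4.4,fy=4.4,interpolation=cv2.INTER_CUBIC))
E
```

```text
(no output)
```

View pics/tz0.png

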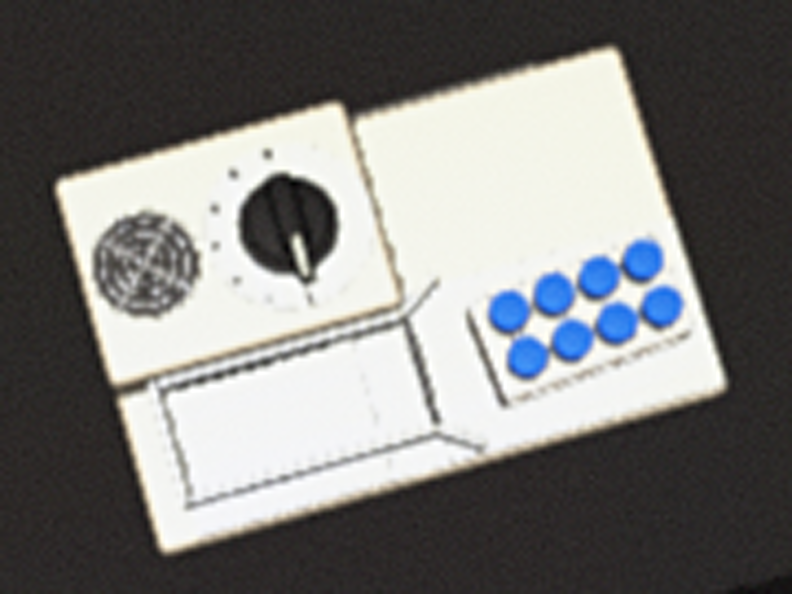

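View pics/sz0.png

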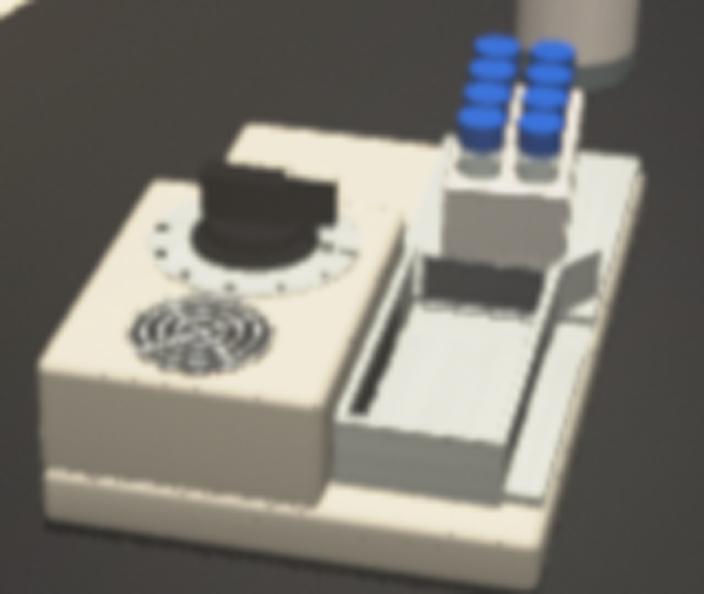

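```bash
cat > h.py <<'E'
import numpy as np, cv2
from scipy.spatial.transform import Rotation as R
from scipy.optimize import least_squares
from station import telemetry, optics, manip
C={}
for n in("side","top"):
    p=optics.camera_params(n);C[n]=(p["mtx"],p["origin"],R.from_quat(p["attitude"]))
def proj(n,P):
    K,o,r=C[n];c=r.inv().apply(np.atleast_2d(P)-o);q=c@K.T;return q[:,:2]/q[:,2:]
def ray(n,uv,z):
    K,o,r=C[n];d=r.apply(np.linalg.solve(K,[uv[0],uv[1],1]));return o+d*(z-o[2])/d[2]
def place(x,y,a,P):
    P=np.atleast_2d(np.array(P,float));c,s=np.cos(a),np.sin(a)
    return np.c_[x+c*P[:,0]-s*P[:,1],y+s*P[:,0]+c*P[:,1],P[:,2]]
E
cat > fit.py <<'E'
from h import *
T=lambda l:np.array(l,float)/4.4+[250,175]
S=lambda l:np.array(l,float)/4.4+[240,170]
Ptop=np.array([(135,170,100),(135,-28,100),(-8,-28,100),(-8,170,100),(135,-225,45),(-115,-225,45),(-115,170,45)])/1e3
ut=T([(57,182),(342,101),(402,302),(112,385),(617,46),(727,388),(165,553)])
Ps=np.array([(135,-28,100),(135,170,100),(-8,170,100),(-8,-28,100),(-115,-225,45),(-115,170,45),(135,-225,45)])/1e3
us=S([(155,180),(40,368),(320,405),(403,213),(640,165),(540,548),(245,125)])
def f(p,w=(1,1)): return np.r_[w[0]*(proj("top",place(*p,Ptop))-ut).ravel(),w[1]*(proj("side",place(*p,Ps))-us).ravel()]
for w in((1,1),(1,0),(0,1)):
    r=least_squares(f,[.6,0,.2],args=(w,));print(w,r.x.round(4),np.sqrt(2*r.cost/14).round(2))
    if w==(1,1):D=r.x;print(r.fun.round(1))
G=[(sx,sy) for sy in(1.5,.5,-.5,-1.5) for sx in(1,-1)]  # front first; +x, -x
ct=T([(508,311),(527,357),(554,293),(572,340),(599,277),(616,323),(643,259),(661,306)])
cs=S([(481,118),(540,124),(487,94),(546,98),(492,70),(549,74),(497,46),(551,52)])
def g(p,w=(1,1)):
    P=[(a*p[3]/2,b*p[4],.129) for a,b in G];Q=place(*p[:3],P)
    return np.r_[w[0]*(proj("top",Q)-ct).ravel(),w[1]*(proj("side",Q)-cs).ravel()]
for w in((1,1),(1,0),(0,1)):
    r=least_squares(g,[.6,-.1,.2,.03,.03],args=(w,));print('rack',w,r.x.round(4),np.sqrt(2*r.cost/16).round(2))
    if w==(1,1):K=r.x
c,s=np.cos(D[2]),np.sin(D[2]);d=K[:2]-D[:2]
print("rack in dryer",c*d[0]+s*d[1],-s*d[0]+c*d[1],np.degrees(K[2]-D[2]))
ax=place(*D,[(.062,.03,.143)]);print("axis",ax,proj("top",ax),(proj("top",ax)-[250,175])*4.4)
for i in range(7):
    th=np.pi-i*np.pi/6
    P=place(*D,[(.062+.044*np.cos(th),.03+.044*np.sin(th),.143)])
    print(i,((proj("top",P)-[250,175])*4.4).round(),((proj("side",P)-[240,170])*4.4).round())
np.save("D.npy",D);np.save("K.npy",K)
print("bottle",ray("top",(485,211),.165))
E
python3 fit.py
```

```text
(1, 1) [ 0.5367 -0.0096  0.2685] 1.72
[-1.7 -0.2 -0.7 -0.5 -0.3  0.4 -1.1  0.6 -0.4 -1.2  0.1  0.2 -1.9  0.2
 -0.6 -0.6 -1.4 -0.7  1.   0.2  1.6 -0.7  1.8 -1.1  0.7 -3.   0.1 -3.1]
(1, 0) [ 0.5364 -0.0121  0.2675] 0.62
(0, 1) [ 0.5351 -0.0048  0.2703] 1.21
rack (1, 1) [ 0.5273 -0.1545  0.3521  0.0322  0.0309] 0.51
rack (1, 0) [ 0.5263 -0.1553  0.3494  0.0321  0.0308] 0.12
rack (0, 1) [ 0.5277 -0.1529  0.3557  0.0322  0.0312] 0.15
rack in dryer -0.047467860523099654 -0.137312859386857 4.788367964730478
axis [[0.5884769  0.03580809 0.143     ]] [[314.60535662 223.37975555]] [[284.26356914 212.87092444]]
0 [[304. 278.]] [[339. 182.]]
1 [[268. 279.]] [[318. 201.]]
2 [[236. 262.]] [[279. 212.]]
3 [[218. 232.]] [[233. 212.]]
4 [[217. 197.]] [[194. 201.]]
5 [[235. 166.]] [[172. 182.]]
6 [[265. 148.]] [[173. 161.]]
bottle [ 0.61141199 -0.43734348  0.165     ]
```

```bash
cat > ov.py <<'E'
from h import *
import sys
D=np.load("D.npy")
def draw(n,img,D,off,f=4.4):
    for poly,cl in (([(-115,-225,45),(135,-225,45),(135,170,45),(-115,170,45)],(0,0,255)),([(-8,-28,100),(135,-28,100),(135,170,100),(-8,170,100)],(0,255,0)),([(-87,-28,77),(-13,-28,77),(-13,142,77),(-87,142,77)],(255,0,255)),([(-87,-28,45),(-13,-28,45),(-13,142,45),(-87,142,45)],(255,128,0))):
        q=(proj(n,place(*D,np.array(poly)/1e3))-off)*f
        cv2.polylines(img,[q.astype(int)],True,cl,1)
if __name__=="__main__":
    for n,z,o in(("top","tz0",[250,175]),("side","sz0",[240,170])):
        i=cv2.imread(f"pics/{z}.png");draw(n,i,D,o);cv2.imwrite(f"pics/ov_{n}{sys.argv[1]}.png",i)
E
python3 ov.py 0
```

```text
(no output)
```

View pics/ov_top0.png

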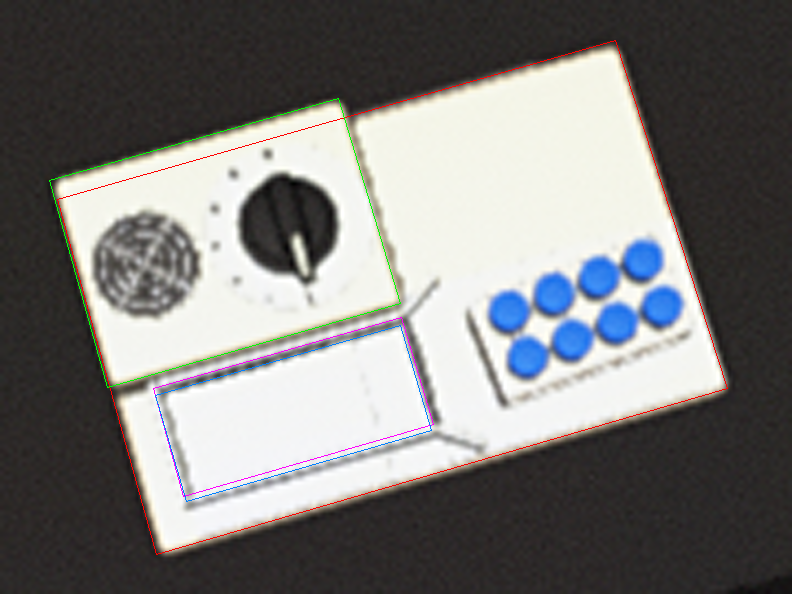

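View pics/ov_side0.png

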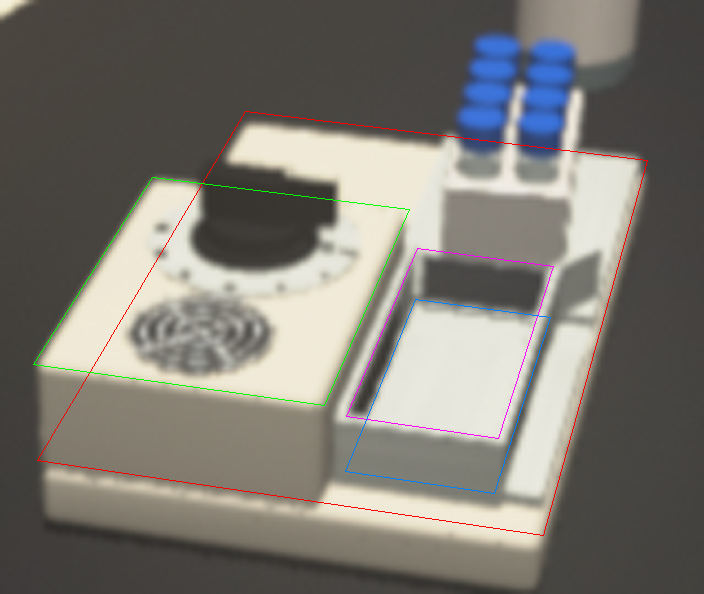

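```bash
python3 - <<'E'
exec(open("fit.py").read().split("for w in")[0])
def f(p):
    a=Ptop.copy();b=Ps.copy()
    a[4:,2]=p[3];b[4:,2]=p[3]
    return np.r_[(proj("top",place(*p[:3],a))-ut).ravel(),(proj("side",place(*p[:3],b))-us).ravel()]
r=least_squares(f,[.536,-.01,.268,.04]);D=r.x[:3];print(r.x.round(4),np.sqrt(2*r.cost/28));print(r.fun.round(1))
np.save("D.npy",D)
K=np.load("K.npy");c,s=np.cos(D[2]),np.sin(D[2]);d=K[:2]-D[:2]
print("rack in dryer",c*d[0]+s*d[1],-s*d[0]+c*d[1],np.degrees(K[2]-D[2]))
P=place(*D,[(.062,.03,.115),(.062,.03,.143)])
print(P,(proj("top",P)-[250,175])*4.4,(proj("side",P)-[240,170])*4.4)
print(((proj("top",place(*D,[(-.05,-.028,.045),(-.05,.142,.045)]))-[250,175])*4.4))
s=telemetry.sense();print(R.from_quat(s["tool_rot"]).as_matrix().round(3))
E
python3 ov.py 1
```

```text
[ 0.5377 -0.0113  0.2718  0.0364] 0.7970960636212174
[-1.2 -0.4 -0.3 -0.9  0.3 -0.1 -0.4  0.4 -0.4 -1.   0.3 -0.1 -0.9  0.3
 -0.7 -1.  -1.2 -1.1  1.2 -0.3  1.4 -1.1  1.1  1.3  0.6 -0.2 -0.3 -0.6]
rack in dryer -0.04850983366067542 -0.13519617344497578 4.597439833280249
[[0.58941422 0.03425162 0.115     ]
 [0.58941422 0.03425162 0.143     ]] [[287.13144263 220.63747349]
 [286.68207497 211.39851474]] [[255.37693558 218.00383417]
 [255.53706748 170.15467758]]
[[418.73291157 375.97155451]
 [174.01161712 447.39606167]]
[[-0.     0.957  0.291]
 [ 0.002  0.291 -0.957]
 [-1.     0.    -0.002]]
```

View pics/ov_side1.png

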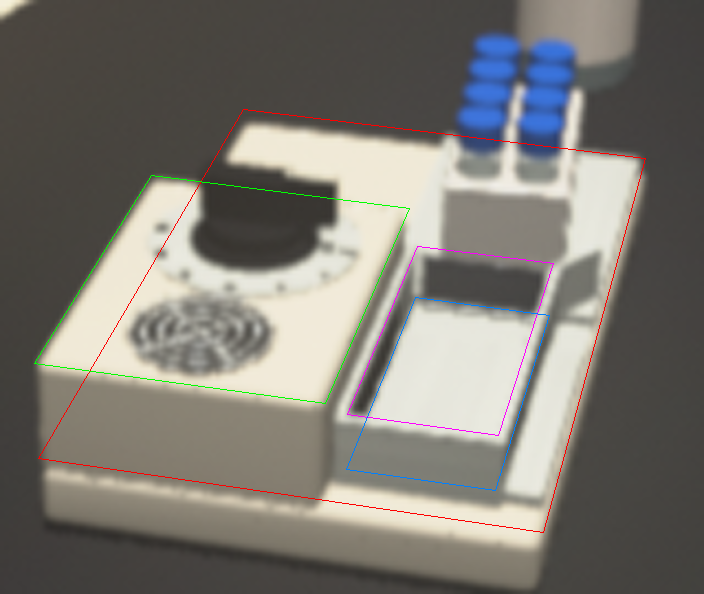

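step_arm --pt "0 0.036 -0.012 -0.12" --pt "0 0.072 -0.024 -0.24" --pt "0 0.108 -0.036 -0.36" --pt "0 0.144 -0.048 -0.48" --pt "0 0.18 -0.06 -0.6" --pt "0 0.216 -0.072 -0.72" --pt "0 0.252 -0.084 -0.84" --pt "0 0.288 -0.096 -0.96" --jaw 0.03

```text
t: 0.77
tcp_pos: [0.4307, -0.4197, 0.2007]
tool_rot: [0.11, 0.699, -0.108, 0.698]
force: [0.8, -0.3, 1.3]
finger_gap: 0.349
```

```bash
cat > w.py <<'E'
# usage: w.py dx dy z yaw_rel : target in dryer mm, tool-y yaw relative to dryer (deg)
from h import *
import sys
D=np.load("D.npy")
s=telemetry.sense();M=R.from_quat(s["tool_rot"]).as_matrix()
p=s["tcp_pos"];yaw=np.arctan2(M[1,1],M[0,1]);c,sn=np.cos(D[2]),np.sin(D[2]);d=p[:2]-D[:2]
print("t",s["t"],"tcp",p.round(4),"dryer",((c*d[0]+sn*d[1])*1e3).round(1),((-sn*d[0]+c*d[1])*1e3).round(1),"yawrel",np.degrees(yaw-D[2]).round(1)%360,"F",s["force"].round(1),"gap",round(s["finger_gap"],3),"q",s["q"].round(2),"down",M[2,0].round(4))
if len(sys.argv)>1:
    x,y,z,a=map(float,sys.argv[1:])
    t=place(*D,[(x/1e3,y/1e3,z/1e3)])[0]
    turn=-((np.radians(a)+D[2]-yaw+np.pi)%(2*np.pi)-np.pi)
    print("target",t.round(4),"shift",(M.T@(t-p)).round(4),"turn",turn.round(4))
E
python3 w.py -48.5 -250 200 90
```

```text
t 0.7667 tcp [ 0.4307 -0.4197  0.2007] dryer -212.7 -364.7 yawrel 56.7 F [ 0.8 -0.3  1.3] gap 0.349 q [-0.96  0.5   1.49  0.    1.15 -0.65] down -1.0
target [ 0.5581 -0.2651  0.2   ] shift [0.001  0.186  0.0743] turn -0.581
```

step_arm --pt "0 0.031 0.012 -0.11" --pt "0 0.066 0.026 -0.22" --pt "0 0.1 0.04 -0.33" --pt "0 0.135 0.053 -0.45" --pt "0 0.165 0.066 -0.55" --pt "0 0.186 0.074 -0.581" --pt "0 0.186 0.074 -0.581"

```text
t: 1.35
tcp_pos: [0.5601, -0.2607, 0.2005]
tool_rot: [-0.096, 0.7, 0.1, 0.7]
force: [0.4, -0.4, -0.8]
finger_gap: 0.354
```

```bash
python3 w.py -48.5 -235 77 90;python3 - <<'E'
from h import *
for n,o in(("top",[250,175,180,135]),("side",[240,170,160,135])):
    x,y,w,h=o;i=optics.snapshot(n)[y-20:y+h,x:x+w,::-1];cv2.imwrite(f"pics/{n}1.png",cv2.resize(i,None,fx=3.8,fy=3.8,interpolation=3))
E
```

```text
t 1.35 tcp [ 0.5601 -0.2607  0.2005] dryer -45.4 -246.2 yawrel 90.3 F [ 0.4 -0.4 -0.8] gap 0.354 q [-0.62  0.52  1.45  0.    1.17 -0.9 ] down -1.0
target [ 0.5541 -0.2507  0.077 ] shift [ 0.1236  0.0106 -0.0031] turn 0.006
```

View pics/top1.png

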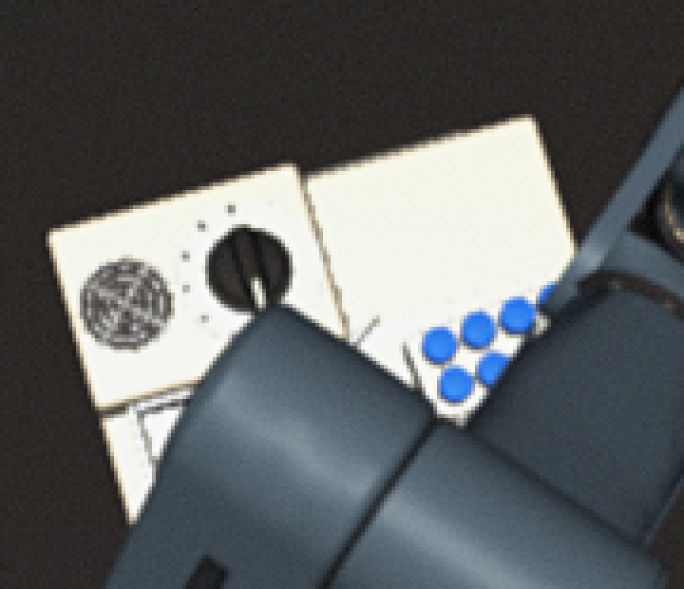

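View pics/side1.png

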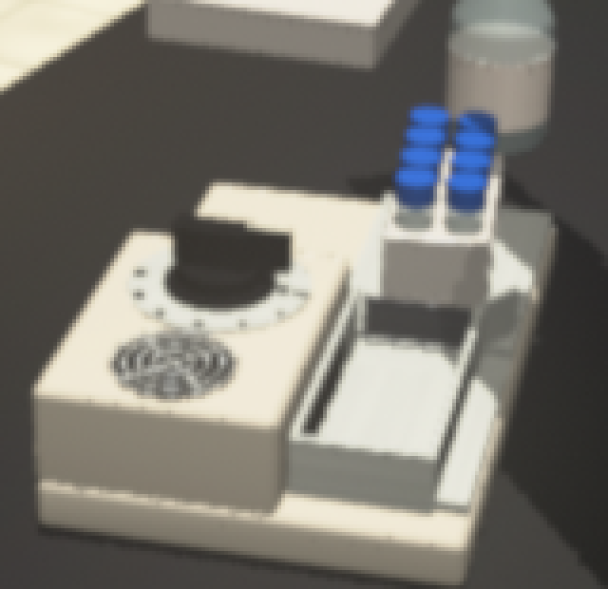

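step_arm --pt "0.03 0.0 -0.001 0.003" --pt "0.06 0.002 -0.002 0.006" --pt "0.09 0.004 -0.003 0.006" --pt "0.12 0.004 -0.004 0.006" --pt "0.127 0.006 -0.004 0.006" --pt "0.127 0.006 -0.004 0.006"

```text
t: 1.95
tcp_pos: [0.5492, -0.2588, 0.071]
tool_rot: [-0.091, 0.703, 0.096, 0.698]
force: [0.7, 0.8, 1.0]
finger_gap: 0.355
```

```bash
python3 w.py -50 -212 73 90;python3 - <<'E'
from h import *
for n,o in(("side",[240,150,160,135]),):
    x,y,w,h=o;i=optics.snapshot(n)[y-20:y+h,x:x+w,::-1];cv2.imwrite(f"pics/{n}2.png",cv2.resize(i,None,fx=3.8,fy=3.8,interpolation=3))
E
```

```text
t 1.95 tcp [ 0.5492 -0.2588  0.071 ] dryer -55.4 -241.5 yawrel 89.6 F [0.7 0.8 1. ] gap 0.355 q [-0.62  0.68  1.58  0.    0.9  -0.89] down -0.9999
target [ 0.5465 -0.2289  0.073 ] shift [-0.0018  0.0296  0.0052] turn -0.0064
```

View pics/side2.png

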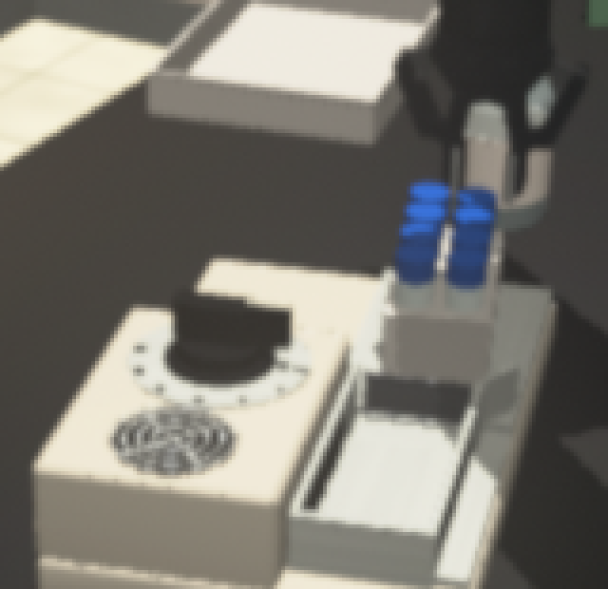

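step_arm --pt "0 0.005 0.003 -0.006" --pt "0 0.01 0.005 -0.006" --pt "-0.001 0.015 0.006 -0.006" --pt "-0.002 0.02 0.006 -0.006" --pt "-0.002 0.025 0.006 -0.006"

```text
t: 2.42
tcp_pos: [0.5508, -0.2336, 0.0764]
tool_rot: [-0.095, 0.701, 0.097, 0.7]
force: [-0.1, -0.1, -0.2]
finger_gap: 0.349
```

```bash
python3 w.py -50 -200 73 90
```

```text
t 2.4167 tcp [ 0.5508 -0.2336  0.0764] dryer -47.1 -217.7 yawrel 90.0 F [-0.1 -0.1 -0.2] gap 0.349 q [-0.59  0.66  1.6   0.    0.89 -0.86] down -1.0
target [ 0.5433 -0.2174  0.073 ] shift [ 0.0035  0.0177 -0.0029] turn 0.0007
```

step_arm --pt "0.001 0.006 -0.001 0" --pt "0.002 0.012 -0.002 0" --pt "0.002 0.018 -0.002 0" --pt "0.002 0.024 -0.002 0" --pt "0.002 0.03 -0.002 0" --pt "0.002 0.03 -0.002 0"

```text
t: 2.92
tcp_pos: [0.5408, -0.2043, 0.0748]
tool_rot: [-0.095, 0.701, 0.097, 0.7]
force: [1.5, -2.0, 1.1]
finger_gap: 0.347
```

```bash
python3 w.py -50 -160 73 90;python3 - <<'E'
from h import *
for n,o in(("side",[240,170,160,135]),):
    x,y,w,h=o;i=optics.snapshot(n)[y-20:y+h,x:x+w,::-1];cv2.imwrite(f"pics/{n}3.png",cv2.resize(i,None,fx=4,fy=4,interpolation=3))
E
```

```text
t 2.9167 tcp [ 0.5408 -0.2043  0.0748] dryer -48.8 -186.7 yawrel 90.0 F [ 1.5 -2.   1.1] gap 0.347 q [-0.56  0.64  1.66  0.    0.85 -0.83] down -1.0
target [ 0.5325 -0.1788  0.073 ] shift [ 0.0019  0.0267 -0.0011] turn 0.0008
```

View pics/side3.png

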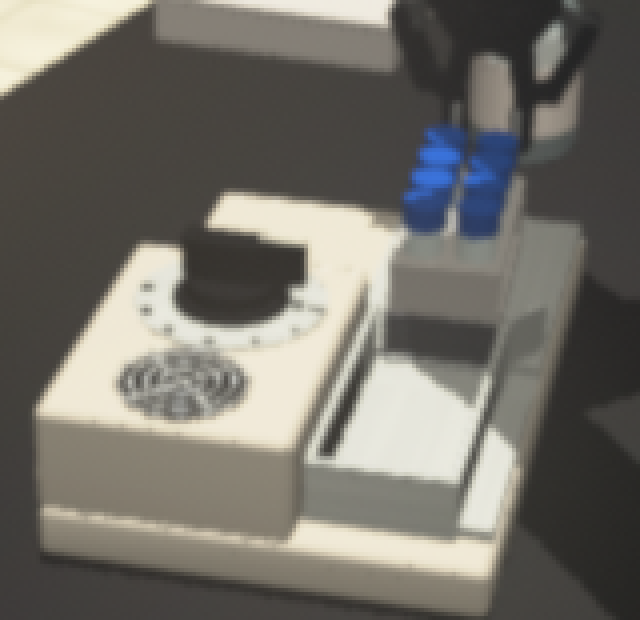

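step_arm --pt "0 0.006 -0.001 0" --pt "0 0.012 -0.001 0" --pt "0 0.018 -0.001 0" --pt "0 0.024 -0.001 0" --pt "0 0.03 -0.001 0" --pt "0 0.03 -0.001 0"

```text
t: 3.47
tcp_pos: [0.5312, -0.1747, 0.0748]
tool_rot: [-0.094, 0.701, 0.098, 0.7]
force: [1.4, -2.1, 2.3]
finger_gap: 0.352
```

```bash
python3 w.py -50 -130 73 90;python3 - <<'E'
from h import *
for n,o in(("side",[240,170,160,135]),):
    x,y,w,h=o;i=optics.snapshot(n)[y-20:y+h,x:x+w,::-1];cv2.imwrite(f"pics/{n}4.png",cv2.resize(i,None,fx=4,fy=4,interpolation=3))
E
```

```text
t 3.4667 tcp [ 0.5312 -0.1747  0.0748] dryer -50.2 -155.6 yawrel 90.0 F [ 1.4 -2.1  2.3] gap 0.352 q [-0.52  0.62  1.7   0.    0.82 -0.79] down -1.0
target [ 0.5245 -0.1499  0.073 ] shift [0.0019 0.0256 0.0002] turn 0.0008
```

View pics/side4.png

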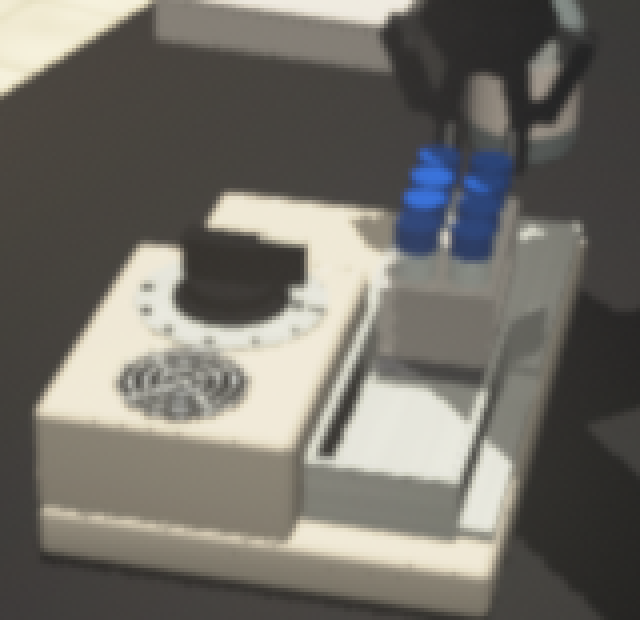

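step_arm --pt "0 0.007 0 0" --pt "0 0.014 0 0" --pt "0 0.022 0 0" --pt "0 0.03 0 0" --pt "0 0.038 0 0" --pt "0 0.046 0 0" --pt "0 0.052 0 0" --pt "0 0.052 0 0"

```text
t: 4.18
tcp_pos: [0.5159, -0.1225, 0.0747]
tool_rot: [-0.094, 0.702, 0.099, 0.699]
force: [-0.7, -0.1, -0.1]
finger_gap: 0.349
```

```bash
python3 w.py -50 -60 73 90;python3 - <<'E'
from h import *
for n,o in(("side",[240,170,160,135]),):
    x,y,w,h=o;i=optics.snapshot(n)[y-20:y+h,x:x+w,::-1];cv2.imwrite(f"pics/{n}5.png",cv2.resize(i,None,fx=4,fy=4,interpolation=3))
E
```

```text
t 4.1833 tcp [ 0.5159 -0.1225  0.0747] dryer -50.9 -101.3 yawrel 90.1 F [-0.7 -0.1 -0.1] gap 0.349 q [-0.45  0.59  1.78  0.01  0.78 -0.72] down -1.0
target [ 0.5057 -0.0825  0.073 ] shift [0.002  0.0413 0.0009] turn 0.0017
```

View pics/side5.png

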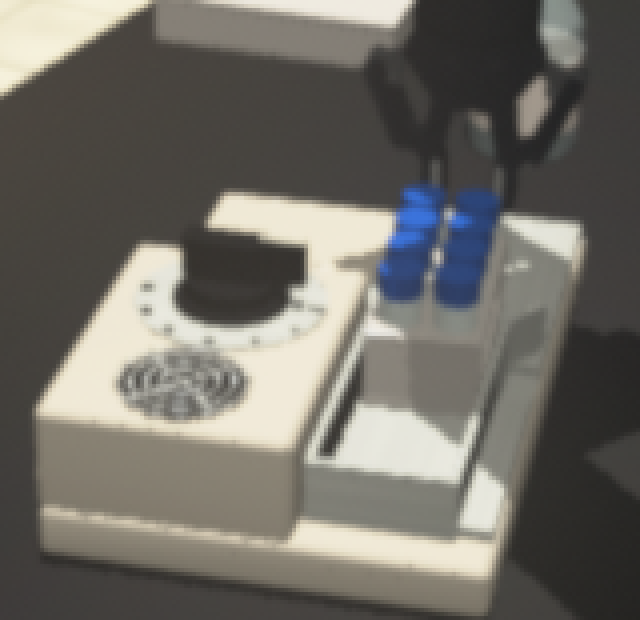

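step_arm --pt "0 0.007 0 0" --pt "0 0.014 0 0" --pt "0 0.022 0 0" --pt "0 0.03 0 0" --pt "0 0.038 0 0" --pt "0 0.046 0 0" --pt "0 0.052 0 0" --pt "0 0.056 0 0"

```text
t: 4.9
tcp_pos: [0.5001, -0.0683, 0.0752]
tool_rot: [-0.094, 0.702, 0.099, 0.699]
force: [-0.7, -5.8, 2.4]
finger_gap: 0.35
```

```bash
python3 w.py -50 -10 73 90
```

```text
t 4.9 tcp [ 0.5001 -0.0683  0.0752] dryer -51.6 -44.8 yawrel 90.1 F [-0.7 -5.8  2.4] gap 0.35 q [-0.36  0.57  1.84  0.01  0.74 -0.64] down -1.0
target [ 0.4923 -0.0343  0.073 ] shift [0.0025 0.0348 0.0017] turn 0.0023
```

step_arm --pt "0 0.006 0 0" --pt "0 0.012 0.001 0" --pt "0 0.018 0.001 0" --pt "0 0.024 0.001 0" --pt "0 0.03 0.001 0" --pt "0 0.034 0.001 0" --pt "0 0.036 0.001 0" --pt "0 0.037 0.001 0"

```text
t: 5.57
tcp_pos: [0.4902, -0.0325, 0.0757]
tool_rot: [-0.095, 0.703, 0.099, 0.698]
force: [-1.5, -8.2, 3.1]
finger_gap: 0.35
```

```bash
python3 w.py -50 0 73 90;python3 - <<'E'
from h import *
for n,o in(("side",[240,170,160,135]),("top",[250,175,180,135])):
    x,y,w,h=o;i=optics.snapshot(n)[y-20:y+h,x:x+w,::-1];cv2.imwrite(f"pics/{n}6.png",cv2.resize(i,None,fx=4,fy=4,interpolation=3))
E
```

```text
t 5.5667 tcp [ 0.4902 -0.0325  0.0757] dryer -51.5 -7.7 yawrel 90.2 F [-1.5 -8.2  3.1] gap 0.35 q [-0.3   0.56  1.87  0.    0.72 -0.57] down -1.0
target [ 0.4896 -0.0247  0.073 ] shift [0.0027 0.0077 0.0015] turn 0.0035
```

View pics/side6.png

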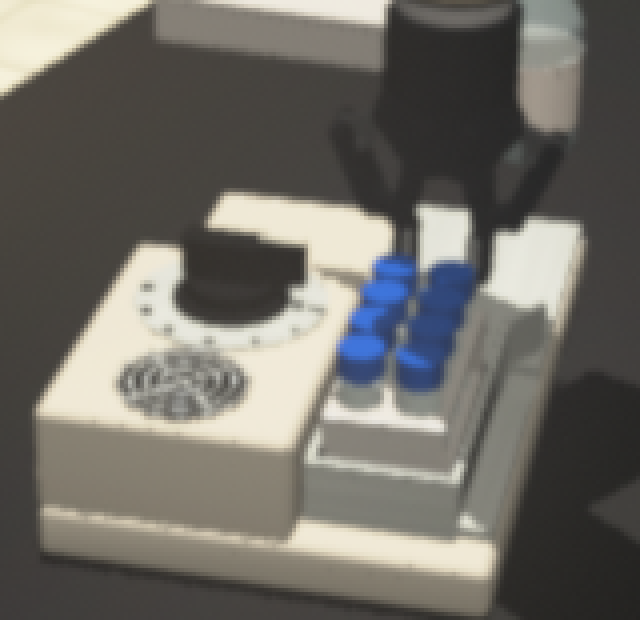

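View pics/top6.png

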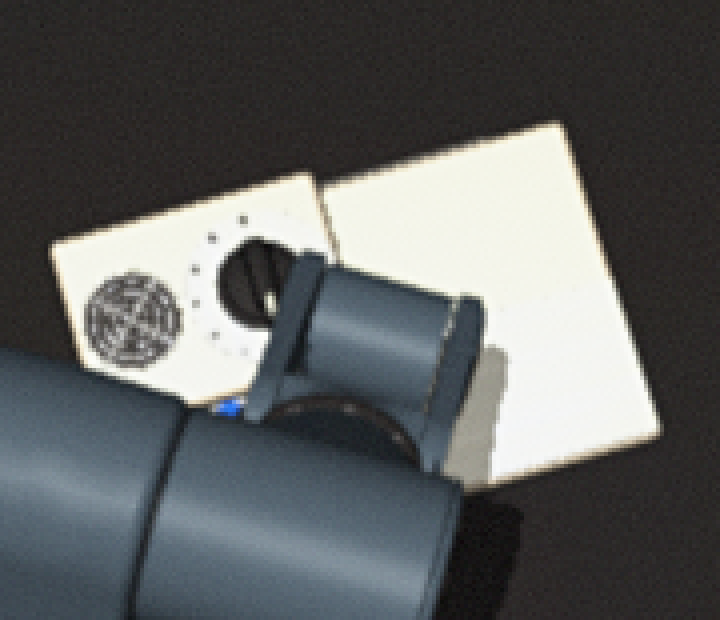

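step_arm --pt "0 0.003 0 0" --pt "0 0.006 0 0" --pt "0 0.009 0 0" --pt "0 0.011 0 0" --pt "0 0.012 0 0"

```text
t: 6.08
tcp_pos: [0.4859, -0.0202, 0.0755]
tool_rot: [-0.095, 0.703, 0.1, 0.697]
force: [-1.4, -4.6, 0.1]
finger_gap: 0.356
```

```bash
python3 w.py -50 0 73 90
```

```text
t 6.0833 tcp [ 0.4859 -0.0202  0.0755] dryer -52.3 5.3 yawrel 90.2 F [-1.4 -4.6  0.1] gap 0.356 q [-0.27  0.55  1.88  0.    0.72 -0.55] down -0.9999
target [ 0.4896 -0.0247  0.073 ] shift [ 0.0025 -0.0053  0.0023] turn 0.0038
```

step_arm --pt "0 0.002 0 0" --pt "0 0.004 0.001 0" --pt "0 0.006 0.001 0" --pt "0 0.007 0.001 0"

```text
t: 6.42
tcp_pos: [0.4863, -0.0195, 0.0759]
tool_rot: [-0.1, 0.703, 0.097, 0.697]
force: [-4.1, -31.5, -1.4]
finger_gap: 0.353
```

```bash
python3 w.py;python3 - <<'E'
from h import *
for n,o in(("side",[270,190,120,90]),):
    x,y,w,h=o;i=optics.snapshot(n)[y:y+h,x:x+w,::-1];cv2.imwrite(f"pics/{n}7.png",cv2.resize(i,None,fx=6,fy=6,interpolation=3))
D=np.load("D.npy")
P=[(sx*.016-.05,.076+.031*k,.129) for k in(1.5,.5,-.5,-1.5) for sx in(1,-1)]
print((proj("side",place(*D,P))-[270,190])*6)
E
```

```text
t 6.4167 tcp [ 0.4863 -0.0195  0.0759] dryer -51.8 5.9 yawrel 90.5 F [ -4.1 -31.5  -1.4] gap 0.353 q [-0.27  0.55  1.88 -0.01  0.71 -0.54] down -1.0
[[367.68577294 299.27949095]
 [457.419276   311.12242529]
 [385.19479441 256.30472431]
 [473.13279801 267.7108846 ]
 [401.99100559 215.07950466]
 [488.20384156 226.07431069]
 [418.11706697 175.49912459]
 [502.67102075 186.10602491]]
```

View pics/side7.png

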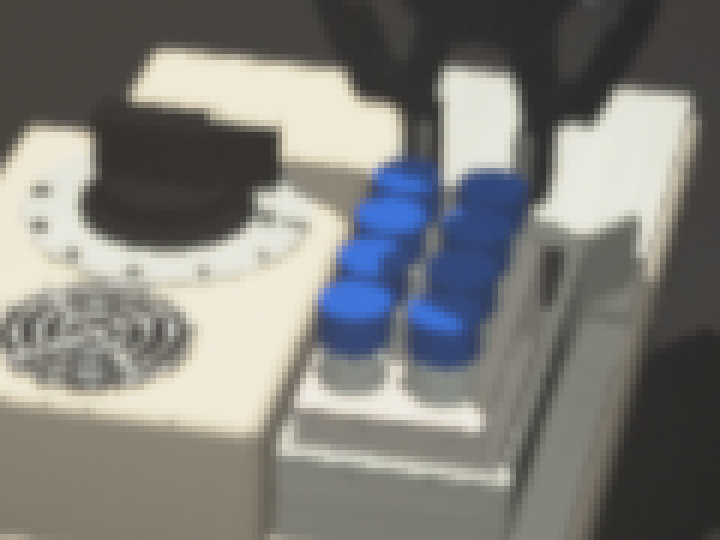

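step_arm --pt "0 -0.006 0 0" --pt "-0.02 -0.01 0.002 0" --pt "-0.05 -0.01 0.002 0" --pt "-0.09 -0.01 0.003 -0.05" --pt "-0.12 -0.01 0.006 -0.15" --pt "-0.12 -0.01 0.01 -0.27" --pt "-0.12 -0.01 0.02 -0.39" --pt "-0.12 -0.01 0.03 -0.5" --jaw 0.05

```text
t: 7.13
tcp_pos: [0.5188, -0.019, 0.1965]
tool_rot: [-0.271, 0.656, 0.27, 0.651]
force: [-0.8, -0.8, 0.3]
finger_gap: 0.589
```

```bash
python3 w.py 62 30 190 180;python3 - <<'E'
from h import *
for n,o in(("side",[270,190,120,90]),):
    x,y,w,h=o;i=optics.snapshot(n)[y:y+h,x:x+w,::-1];cv2.imwrite(f"pics/{n}8.png",cv2.resize(i,None,fx=6,fy=6,interpolation=3))
E
```

```text
t 7.1333 tcp [ 0.5188 -0.019   0.1965] dryer -20.3 -2.3 yawrel 119.4 F [-0.8 -0.8  0.3] gap 0.589 q [-0.25  0.4   1.7  -0.01  1.05 -1.03] down -1.0
target [0.5894 0.0343 0.19  ] shift [ 0.0059 -0.0123  0.0876] turn -1.057
```

View pics/side8.png

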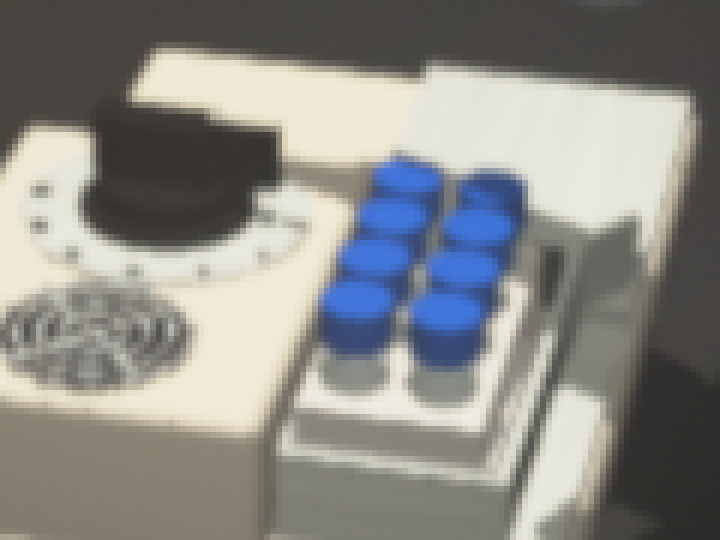

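```bash
python3 - <<'E'
from h import *
D=np.load("D.npy")
t=np.linspace(0,2*np.pi,60)
for n,z,o in(("top","tz0",[250,175]),("side","sz0",[240,170])):
    i=cv2.imread(f"pics/{z}.png");L=[(62+26*np.cos(t),30+26*np.sin(t),115+0*t,(0,0,255)),(62+26*np.cos(t),30+26*np.sin(t),100+0*t,(0,255,255)),
     (np.array([62-22,62-44,62-44,62-22]),np.array([25,25,35,35]),np.array([143]*4),(0,255,0)),(np.array([40,90,90,40]),np.array([21,21,39,39]),np.array([143]*4),(255,0,255))]
    for a,b,c,cl in L:
        q=(proj(n,place(*D,np.c_[a,b,c]/1e3))-o)*4.4; cv2.polylines(i,[q.astype(int)],True,cl,1)
    x0,y0=(200,120) if n=="top" else (130,110)
    cv2.imwrite(f"pics/k_{n}.png",cv2.resize(i[y0:y0+200,x0:x0+250],None,fx=2.5,fy=2.5))
E
```

```text
(no output)
```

View pics/k_top.png

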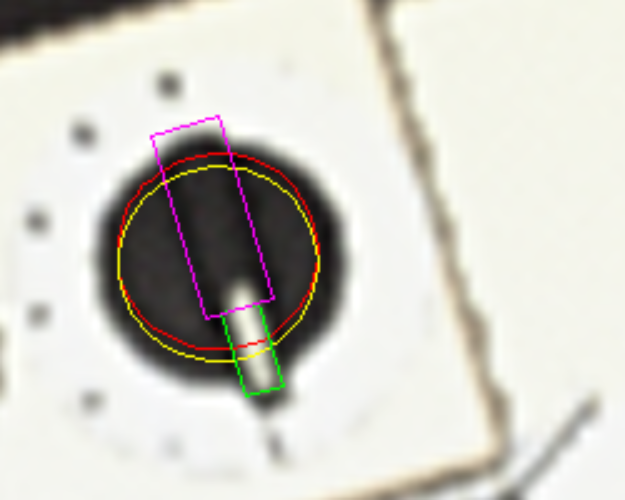

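View pics/k_side.png

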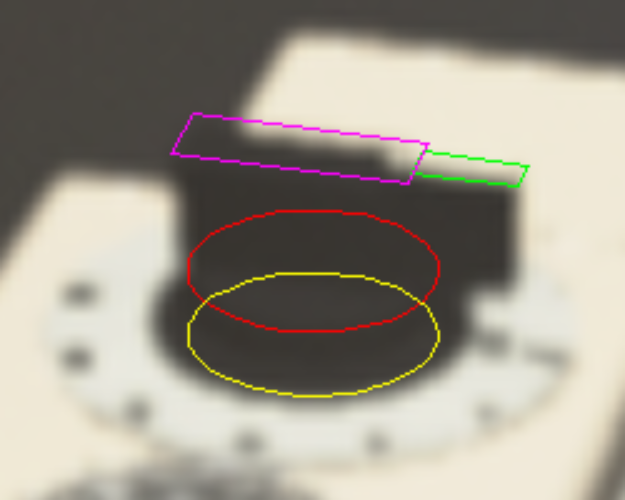

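step_arm --pt "0 -0.001 0.012 -0.12" --pt "0 -0.002 0.025 -0.24" --pt "0 -0.004 0.037 -0.36" --pt "0 -0.006 0.05 -0.48" --pt "0 -0.008 0.062 -0.6" --pt "0 -0.01 0.075 -0.72" --pt "0 -0.012 0.087 -0.84" --pt "0 -0.012 0.087 -0.96"

```text
t: 7.85
tcp_pos: [0.592, 0.0365, 0.1952]
tool_rot: [-0.543, 0.453, 0.544, 0.451]
force: [0.3, 0.4, 0.2]
finger_gap: 0.582
```

```bash
python3 w.py 61 30 170 180
```

```text
t 7.85 tcp [0.592  0.0365 0.1952] dryer 65.1 31.5 yawrel 174.9 F [0.3 0.4 0.2] gap 0.582 q [-0.13  0.49  1.52 -0.    1.13 -1.88] down -1.0
target [0.5885 0.034  0.17  ] shift [ 0.0253  0.0039 -0.0018] turn -0.0888
```

step_arm --pt "0.01 0.004 -0.002 -0.06" --pt "0.025 0.004 -0.002 -0.089" --pt "0.025 0.004 -0.002 -0.089" --pt "0.025 0.004 -0.002 -0.089"

```text
t: 8.18
tcp_pos: [0.5871, 0.0346, 0.1692]
tool_rot: [-0.561, 0.43, 0.564, 0.427]
force: [0.5, -0.2, -0.5]
finger_gap: 0.587
```

```bash
python3 w.py 61 30 119 180;python3 - <<'E'
from h import *
for n,o in(("side",[250,150,120,90]),("top",[250,175,180,135])):
    x,y,w,h=o;i=optics.snapshot(n)[y:y+h,x:x+w,::-1];cv2.imwrite(f"pics/{n}9.png",cv2.resize(i,None,fx=4,fy=4,interpolation=3))
E
```

```text
t 8.1833 tcp [0.5871 0.0346 0.1692] dryer 59.9 30.9 yawrel 179.9 F [ 0.5 -0.2 -0.5] gap 0.587 q [-0.13  0.52  1.56 -0.    1.07 -1.97] down -1.0
target [0.5885 0.034  0.119 ] shift [ 0.0502 -0.0014 -0.001 ] turn -0.0018
```

View pics/side9.png

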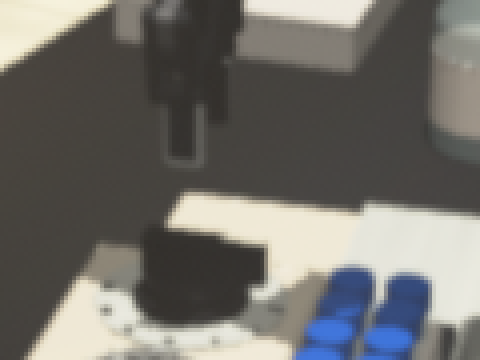

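step_arm --pt "0.015 -0.001 -0.001 0" --pt "0.03 -0.001 -0.001 0" --pt "0.043 -0.001 -0.001 0" --pt "0.048 -0.001 -0.001 0" --pt "0.048 -0.001 -0.001 0"

```text
t: 8.7
tcp_pos: [0.5891, 0.0335, 0.122]
tool_rot: [-0.562, 0.429, 0.564, 0.427]
force: [-0.1, 0.1, -0.6]
finger_gap: 0.587
```

step_arm --pt "0 0 0 0" --pt "0 0 0 0" --pt "0 0 0 0" --pt "0 0 0 0" --pt "0 0 0 0" --pt "0 0 0 0" --jaw 0.01 --grip_force 40

```text
t: 9.2
tcp_pos: [0.5893, 0.0335, 0.1224]
tool_rot: [-0.562, 0.429, 0.564, 0.427]
force: [-0.5, -0.0, 0.5]
finger_gap: 0.116
```

```bash
python3 w.py 61 30 119 180;python3 - <<'E'
from h import *
for n,o in(("side",[250,150,120,90]),):
    x,y,w,h=o;i=optics.snapshot(n)[y:y+h,x:x+w,::-1];cv2.imwrite(f"pics/{n}10.png",cv2.resize(i,None,fx=4,fy=4,interpolation=3))
E
```

```text
t 9.2 tcp [0.5893 0.0335 0.1224] dryer 61.7 29.3 yawrel 179.9 F [-0.5 -0.   0.5] gap 0.116 q [-0.13  0.58  1.59 -0.    0.97 -1.97] down -1.0
target [0.5885 0.034  0.119 ] shift [0.0034 0.0007 0.0007] turn -0.002
```

View pics/side10.png

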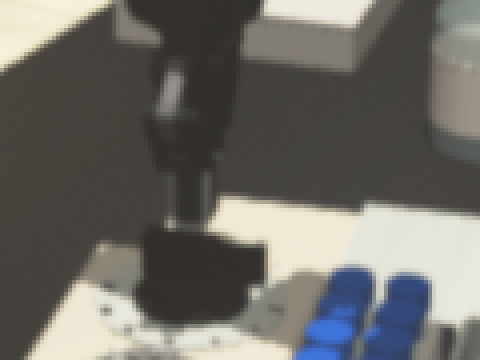

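```bash
python3 w.py;python3 - <<'E'
from h import *
s=telemetry.sense();M=R.from_quat(s["tool_rot"]).as_matrix();p=s["tcp_pos"]
print("tcp side",(proj("side",p)-[250,150])*4, "top",proj("top",p))
D=np.load("D.npy")
print("knob top",(proj("side",place(*D,[(.062,.03,.143)]))-[250,150])*4,(proj("side",place(*D,[(.062,.03,.115)]))-[250,150])*4)
for n,o in(("side",[270,170,80,60]),("top",[270,185,100,75])):
    x,y,w,h=o;i=optics.snapshot(n)[y:y+h,x:x+w,::-1];cv2.imwrite(f"pics/{n}11.png",cv2.resize(i,None,fx=8,fy=8,interpolation=3))
E
```

```text
t 9.25 tcp [0.5892 0.0335 0.1223] dryer 61.6 29.3 yawrel 179.9 F [-0.2  0.2  0.6] gap 0.116 q [-0.13  0.58  1.59 -0.    0.97 -1.97] down -1.0
tcp side [[193.14361904 266.51580054]] top [[315.49385542 224.667194  ]]
knob top [[192.30642498 234.68607052]] [[192.16085053 278.18530379]]
```

View pics/side11.png

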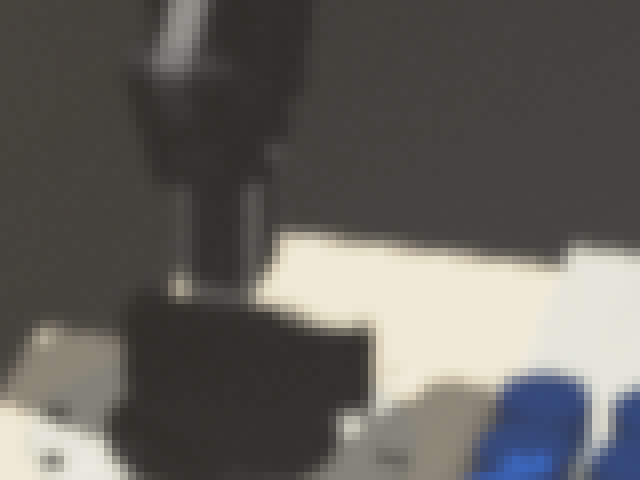

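View pics/top11.png

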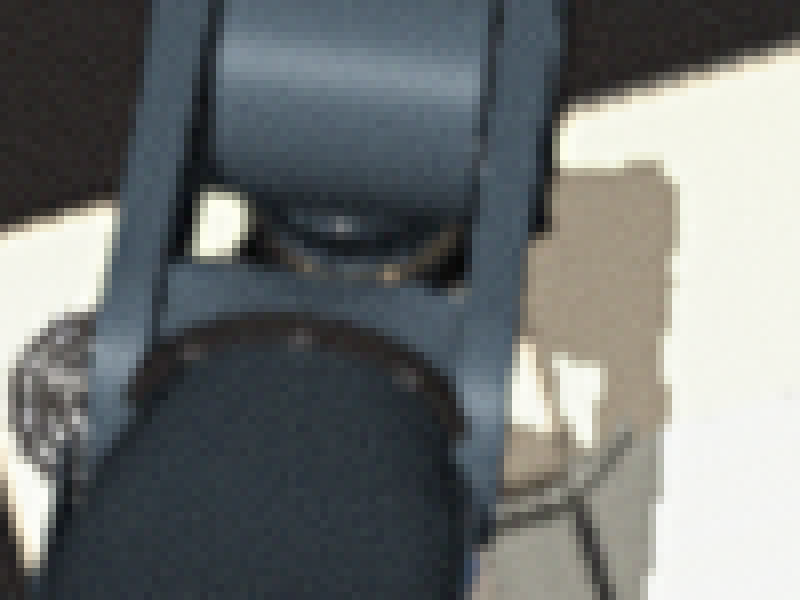

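```bash
python3 - <<'E'
from h import *
D=np.load("D.npy")
def z_at(x,y,v):
    zs=np.linspace(0,.25,251);q=proj("side",place(*D,np.c_[0*zs+x,0*zs+y,zs]));k=np.argmin(abs(q[:,1]-v));return zs[k],q[k]
for yy in(.010,.0293,.0485): print("now",yy,z_at(.0617,yy,207))
for yy in(-.003,.031,.0625): print("side9",yy,z_at(.06,yy,190.7))
for xx,yy in((-.074,.006),(-.074,-.003),(-.074,.016)): print("side7",z_at(xx,yy,224))
print(proj("side",place(*D,[(.0617,.034,.122),(.0617,.048,.122)])))
E
```

```text
now 0.01 (np.float64(0.137), array([300.38217362, 207.05944551]))
now 0.0293 (np.float64(0.147), array([298.28870911, 206.97638818]))
now 0.0485 (np.float64(0.157), array([296.13885441, 206.87038374]))
side9 -0.003 (np.float64(0.17300000000000001), array([302.59145299, 190.58168642]))
side9 0.031 (np.float64(0.189), array([298.90023114, 190.61871946]))
side9 0.0625 (np.float64(0.20400000000000001), array([295.29144255, 190.58140229]))
side7 (np.float64(0.11), array([358.59700514, 223.90648395]))
side7 (np.float64(0.105), array([359.12340851, 223.94965844]))
side7 (np.float64(0.115), array([357.9901446 , 224.07240236]))
[[297.73593515 217.68217816]
 [296.17347172 220.57841217]]
```

step_arm --pt "0 0 0 0" --pt "0 0 0 0" --pt "0 0 0 0" --pt "0 0 0 0" --pt "0.006 0 0.0 0" --pt "0.012 0 0 0" --pt "0.012 0 0 0" --jaw 0.05

```text
t: 9.93
tcp_pos: [0.5879, 0.0336, 0.1085]
tool_rot: [-0.561, 0.43, 0.565, 0.427]
force: [-0.2, 0.2, -0.0]
finger_gap: 0.585
```

```bash
python3 w.py 61.5 30 98 180;python3 - <<'E'
from h import *
for n,o in(("side",[260,150,100,75]),):
    x,y,w,h=o;i=optics.snapshot(n)[y:y+h,x:x+w,::-1];cv2.imwrite(f"pics/{n}12.png",cv2.resize(i,None,fx=7,fy=7,interpolation=3))
E
```

```text
t 9.9333 tcp [0.5879 0.0336 0.1085] dryer 60.4 29.8 yawrel 179.9 F [-0.2  0.2 -0. ] gap 0.585 q [-0.13  0.6   1.6  -0.    0.94 -1.97] down -1.0
target [0.5889 0.0341 0.098 ] shift [ 0.0105 -0.0012  0.0002] turn -0.002
```

View pics/side12.png

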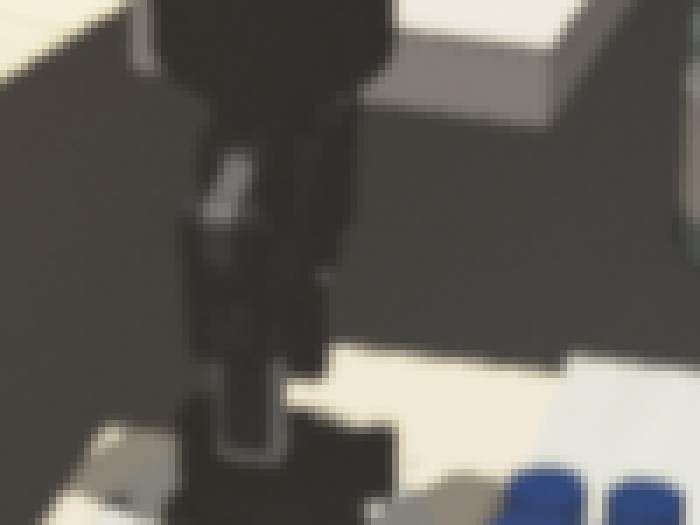

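step_arm --pt "0.006 -0.001 0 0" --pt "0.011 -0.001 0 0" --pt "0.016 -0.001 0 0" --pt "0.016 -0.001 0 0"

```text
t: 10.32
tcp_pos: [0.588, 0.0339, 0.0915]
tool_rot: [-0.56, 0.43, 0.565, 0.426]
force: [0.6, 0.4, -0.2]
finger_gap: 0.584
```

step_arm --pt "0 0 0 0" --pt "0 0 0 0" --pt "0 0 0 0" --pt "0 0 0 0" --pt "0 0 0 0" --jaw 0.01

```text
t: 10.73
tcp_pos: [0.5881, 0.0336, 0.0917]
tool_rot: [-0.56, 0.43, 0.565, 0.426]
force: [0.1, -1.3, -0.7]
finger_gap: 0.198
```

```bash
python3 w.py 61.5 30 92 180;python3 - <<'E'
from h import *
for n,o in(("side",[260,150,100,75]),):
    x,y,w,h=o;i=optics.snapshot(n)[y:y+h,x:x+w,::-1];cv2.imwrite(f"pics/{n}13.png",cv2.resize(i,None,fx=7,fy=7,interpolation=3))
E
```

```text
t 10.7333 tcp [0.5881 0.0336 0.0917] dryer 60.6 29.7 yawrel 179.9 F [ 0.1 -1.3 -0.7] gap 0.198 q [-0.13  0.63  1.61 -0.    0.91 -1.97] down -1.0
target [0.5889 0.0341 0.092 ] shift [-0.0003 -0.0009  0.0003] turn -0.0019
```

View pics/side13.png

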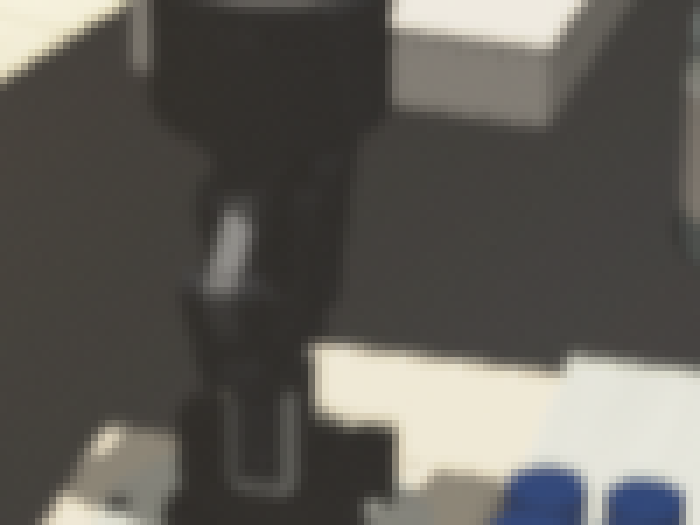

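step_arm --pt "0 0 0 0" --pt "0 0 0 0.1" --pt "0 0 0 0.2" --pt "0 0 0 0.3" --pt "0 0 0 0.4" --pt "0 0 0 0.5" --pt "0 0 0 0.6" --pt "0 0 0 0.6" --jaw 0.005 --grip_force 60

```text
t: 11.45
tcp_pos: [0.5883, 0.0354, 0.0918]
tool_rot: [-0.408, 0.578, 0.413, 0.574]
force: [0.8, 4.3, -0.5]
finger_gap: 0.195
```

```bash
python3 w.py 61.5 30 92 60;python3 - <<'E'
from h import *
print(telemetry.sense()["ft_torque"])
for n,o in(("side",[260,150,100,75]),):
    x,y,w,h=o;i=optics.snapshot(n)[y:y+h,x:x+w,::-1];cv2.imwrite(f"pics/{n}14.png",cv2.resize(i,None,fx=7,fy=7,interpolation=3))
E
```

```text
t 11.45 tcp [0.5883 0.0354 0.0918] dryer 61.2 31.4 yawrel 145.4 F [ 0.8  4.3 -0.5] gap 0.195 q [-0.13  0.63  1.61  0.    0.91 -1.37] down -1.0
target [0.5889 0.0341 0.092 ] shift [-0.0002 -0.0011 -0.001 ] turn 1.4902
[ 1.01440437 -0.17740796  0.06802645]
```

View pics/side14.png

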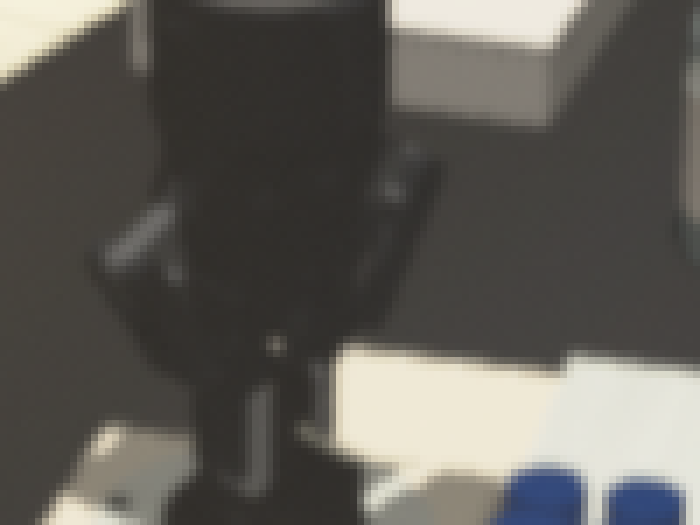

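step_arm --pt "0 0 0 0.1" --pt "0 0 0 0.2" --pt "0 0 0 0.3" --pt "0 0 0 0.4" --pt "0 0 0 0.5" --pt "0 0 0 0.6" --pt "0 0 0 0.7" --pt "0 0 0 0.8"

```text
t: 12.17
tcp_pos: [0.59, 0.0372, 0.0918]
tool_rot: [-0.152, 0.691, 0.156, 0.689]
force: [3.0, 6.9, -2.9]
finger_gap: 0.195
```

```bash
python3 w.py 61.5 30 92 60
```

```text
t 12.1667 tcp [0.59   0.0372 0.0918] dryer 63.3 32.7 yawrel 99.6 F [ 3.   6.9 -2.9] gap 0.195 q [-0.13  0.63  1.61  0.01  0.91 -0.57] down -1.0
target [0.5889 0.0341 0.092 ] shift [-0.0002 -0.0023 -0.0023] turn 0.6906
```

step_arm --pt "0 0 0 0.1" --pt "0 0 0 0.2" --pt "0 0 0 0.3" --pt "0 0 0 0.4" --pt "0 0 0 0.5" --pt "0 0 0 0.6" --pt "0 0 0 0.7" --pt "0 0 0 0.7"

```text
t: 12.83
tcp_pos: [0.5923, 0.0374, 0.0918]
tool_rot: [0.094, 0.701, -0.09, 0.701]
force: [3.8, 2.7, -5.6]
finger_gap: 0.194
```

```bash
python3 w.py 61.5 30 92 60;python3 - <<'E'
from h import *
print(telemetry.sense()["ft_torque"])
for n,o in(("side",[260,150,100,75]),):
    x,y,w,h=o;i=optics.snapshot(n)[y:y+h,x:x+w,::-1];cv2.imwrite(f"pics/{n}15.png",cv2.resize(i,None,fx=7,fy=7,interpolation=3))
E
```

```text
t 12.8333 tcp [0.5923 0.0374 0.0918] dryer 65.6 32.3 yawrel 59.5 F [ 3.8  2.7 -5.6] gap 0.194 q [-0.13  0.63  1.61  0.01  0.9   0.13] down -1.0
target [0.5889 0.0341 0.092 ] shift [-0.0002 -0.004  -0.0024] turn -0.009
[ 0.45938106 -0.97589797 -0.02189295]
```

View pics/side15.png

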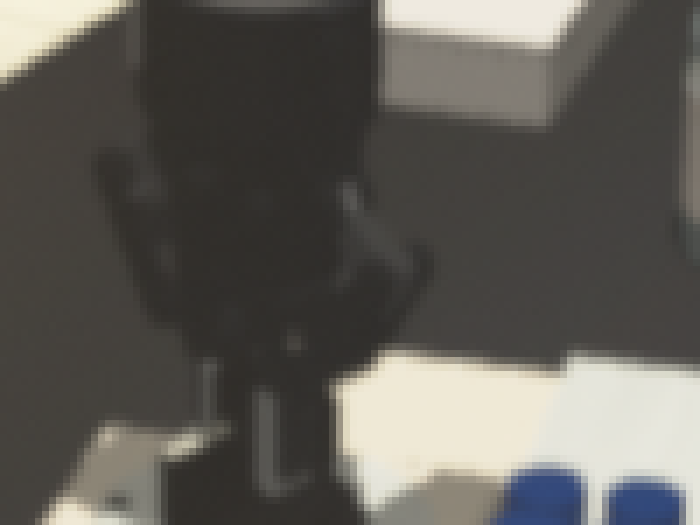

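step_arm --pt "0 0 0 0" --pt "0 0 0 0" --pt "0 0 0 0" --pt "0 0 0 0" --pt "-0.02 0 0 0" --pt "-0.05 0 0 0" --pt "-0.09 0 0 0" --pt "-0.13 0 0 0" --jaw 0.05

```text
t: 13.55
tcp_pos: [0.5907, 0.0365, 0.2224]
tool_rot: [0.092, 0.703, -0.089, 0.7]
force: [1.0, -1.0, 0.1]
finger_gap: 0.583
```

```bash
python3 w.py -200 -330 240 60
```

```text
t 13.55 tcp [0.5907 0.0365 0.2224] dryer 63.9 31.8 yawrel 59.7 F [ 1.  -1.   0.1] gap 0.583 q [-0.13  0.46  1.49  0.01  1.19  0.12] down -1.0
target [ 0.4337 -0.3829  0.24  ] shift [-0.0195 -0.4454 -0.0456] turn -0.0048
```

step_arm --pt "-0.02 -0.03 0 0" --pt "-0.04 -0.065 -0.004 0" --pt "-0.04 -0.1 -0.008 0" --pt "-0.04 -0.14 -0.012 0" --pt "-0.04 -0.18 -0.016 0" --pt "-0.04 -0.22 -0.02 0" --pt "-0.04 -0.26 -0.024 0" --pt "-0.04 -0.3 -0.028 0"

```text
t: 14.22
tcp_pos: [0.4861, -0.2482, 0.2614]
tool_rot: [0.092, 0.703, -0.088, 0.7]
force: [0.4, 0.3, 0.7]
finger_gap: 0.586
```

step_arm --pt "0 -0.035 0 0" --pt "0 -0.07 0 0" --pt "0 -0.11 0 0" --pt "0 -0.15 0 0" --pt "0 -0.19 0 0" --pt "0 -0.22 0 0" --pt "0 -0.24 0 0" --pt "0 -0.24 0 0"

```text
t: 14.88
tcp_pos: [0.4232, -0.4851, 0.2598]
tool_rot: [0.092, 0.703, -0.09, 0.699]
force: [0.5, -0.2, -0.6]
finger_gap: 0.585
```

```bash
python3 w.py;python3 - <<'E'
from h import *
for n,o in(("side",[240,170,160,135]),("top",[250,175,180,135])):
    x,y,w,h=o;I=optics.snapshot(n)[:,:,::-1];cv2.imwrite(f"pics/{n}16f.png",I);i=I[y:y+h,x:x+w];cv2.imwrite(f"pics/{n}16.png",cv2.resize(i,None,fx=4.4,fy=4.4,interpolation=3))
E
```

```text
t 14.8833 tcp [ 0.4232 -0.4851  0.2598] dryer -237.6 -425.7 yawrel 59.6 F [ 0.5 -0.2 -0.6] gap 0.585 q [-1.03  0.5   1.31 -0.    1.34 -0.77] down -1.0
```

View pics/side16.png

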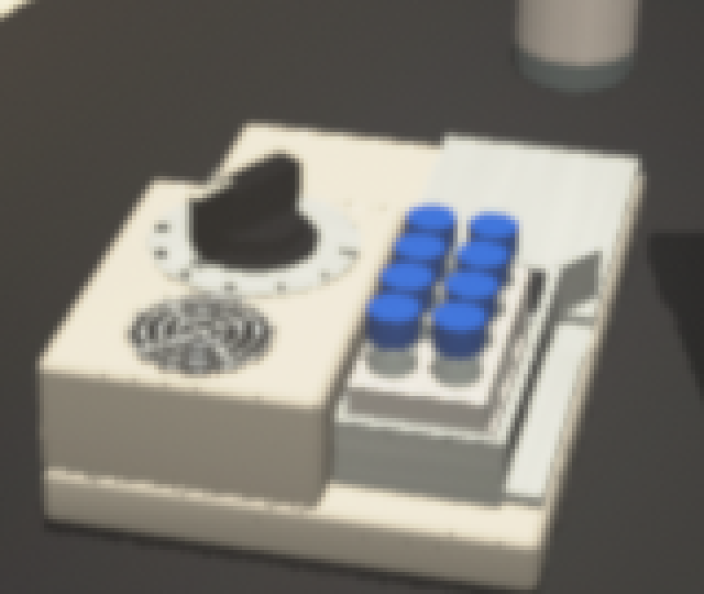

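View pics/top16.png

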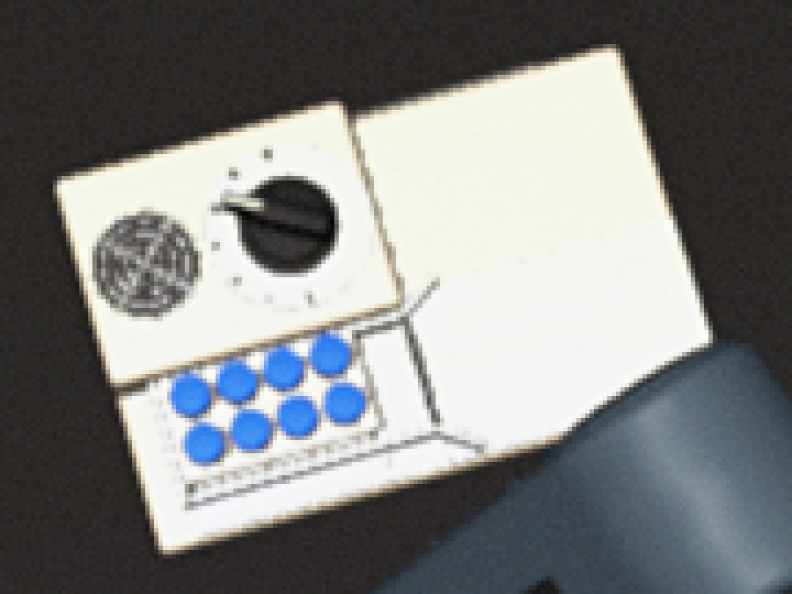

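```bash
python3 - <<'E'
from h import *
D=np.load("D.npy")
I=cv2.imread("pics/top16.png")
ct=np.array([(190,396),(205,444),(238,380),(251,431),(284,368),(298,417),(330,354),(346,404)])/4.4+[250,175]
cs=np.array([(395,306),(461,318),(407,274),(473,282),(420,245),(483,252),(432,217),(493,224)])/4.4+[240,170]
G=[(sx,sy) for sy in(1.5,.5,-.5,-1.5) for sx in(1,-1)]
for w in((1,1),(1,0),(0,1)):
    g=lambda p:np.r_[w[0]*(proj("top",place(*p,[(a*.01608,b*.0309,.129) for a,b in G]))-ct).ravel(),w[1]*(proj("side",place(*p,[(a*.01608,b*.0309,.129) for a,b in G]))-cs).ravel()]
    r=least_squares(g,[.5,.05,.27]);d=r.x[:2]-D[:2];c,s=np.cos(D[2]),np.sin(D[2])
    print(w,(c*d[0]+s*d[1])*1e3,(-s*d[0]+c*d[1])*1e3,np.degrees(r.x[2]-D[2]),np.sqrt(2*r.cost/16))
a=cv2.imread("pics/top0.png").astype(int);b=cv2.imread("pics/top16f.png").astype(int)
d=np.abs(a-b).sum(2)
for n,(x0,y0,x1,y1) in dict(box=(125,270,195,330),case=(150,185,215,240),bottle=(455,198,498,240)).items(): print(n,(d[y0:y1,x0:x1]>60).sum())
E
```

```text
(1, 1) -47.383236056880335 75.54068326137181 0.0832554828165273 0.5535996295941387
(1, 0) -48.8094045095085 75.15009402263371 -0.060270967280551736 0.18467619571461247
(0, 1) -46.589574229305526 76.06108678256099 0.23712203251061673 0.22309597515373
box 0
case 0
bottle 0
```

```bash
python3 -c "
from station import manip
print(manip.sign_off())"
```

```text
the job is handed in; nothing more can be done
None
```

The rack is in the bay against the end stop, and the fan selector is on speed four. The job was handed in at about 15 s on the robot's clock, well under the 59 s limit. The hand-in reports no verdict.

**What I did:** I pushed the rack through the flap with two slightly opened fingers until the wrist force rose to about 32 N at the end stop. I then gripped the knob, turned it 120° clockwise from off, let go and moved the arm clear.

**Last checks:**
- **Rack:** the cameras put it at y = 75.5 mm in the dryer frame, against a nominal 76 mm. Its turn relative to the dryer is about 0.1°, and it is upright.
- **Flap:** it shows upright across the mouth behind the rack, as it looked at the start.
- **Knob:** after release the nose points at the fourth dot.
- **Box, bottle and case:** their pixels in the top view did not change.

**What disagreed:**
- **Fingertip height:** the fingertips looked about 25–30 mm higher in the pictures than the reported tool point. My first close on the knob therefore closed on nothing above it, with no contact, and I gripped again lower.
- **Push height:** for the same reason, the push on the rack was probably higher than the advised spot and may have been on the rear vials rather than the end panel.
- **Rack's sideways position:** the two cameras differ by about 2 mm on this, roughly the calibration error.

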